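# Hang the storage bin on the cleat board and stock it

## Task

Hang the loose yellow bin on the leaning bin board, in the free bay between or beside the blue bins: tilt it so that its angled rear strip goes over the board's cleat, then let it down until it is locked fully home and flat against the board, and let go. Then stand the amber dropper bottle upright in the hung bin. Leave the small bottle, the loose eyepiece, the beaker and the green tape where they are.

Things in the scene. Friction and masses are not known exactly. Their poses are not given: they have to be found in the camera images.
- bin_grip (a point): Centre of the loose yellow bin's grip tab; axes: z up, x from the bin's front to its back, y across. The tab is an upright plate at the front of the tray, 10 mm thick along x, 40 mm wide along y, bare from the tray's rim 21 mm below this point to 19 mm above it. With the bin standing on the bench this point is 66 mm up. In x the tray is 2 mm ahead of to 74 mm behind it.
- bin: Loose yellow bin, about 0.22 kg, same axes; origin under the tray's middle. Tray 76 (x) by 84 by 45 mm high, walls and floor 4 mm; tab at x = -36. Back plate x = 38 to 43, up to z = 102. Angled rear strip, 5 mm thick, 80 wide, slopes back and down at 45 degrees from (x 43, z 96) to its free edge (x 67, z 72). Foot block behind, 12 high, to x = 69 mm.
- seat (a point): Where bin_grip lies, with the bin's axes, when the bin hangs fully home in mid bay: z leans 20 degrees back along the board's face, x points into it. In these axes (mm) the face is x = 105, the board's top edge z = 57 with a yellow tag marking the free bay. Bays are 100 wide, bins 84.
- cleat_lip (a point): Free edge of the board's cleat at the middle of the free bay; axes as seat. The cleat is a 5 mm strip along the whole board that slopes up and out of the face at 45 degrees; this edge stands 21 mm off the face. The bin's strip must pass over it (bin raised 25 mm or more along z from its seat), then go down behind it along -z.
- hung_bin_a: A blue bin like the yellow one, hung on the board (fixed), with two tubes that stand out to 190 mm above the bench; origin on the bench at the foot of the board's face in the middle of its bay, x towards the board's back, y along the board. Bays are 100 mm apart.
- hung_bin_b: A blue bin like the yellow one, hung on the board (fixed), holding a black eyepiece; origin and axes as for hung_bin_a.
- board: Grey bench-top bin board (fixed), 330 mm wide, 165 mm high, its face leaning 20 degrees back; origin on the bench in the middle of the foot of the face, x towards its back, y along it, z up. Its base reaches from 35 mm in front of the origin to 115 mm behind.
- dropper_mid (a point): The amber dropper bottle with black rubber bulb, standing, 93 mm tall; this point is on its axis 46 mm above its underside; z up along the bottle. The body is round, 29 mm across, up to 60 mm above the underside, then a collar of 20 mm to 66 mm and the soft bulb. Mass about 50 g.
- dropper: The amber dropper bottle; origin at the centre of its underside.
- small_bottle: Bystander: clear bottle with black cap, 47 mm across, 102 mm tall; origin under its centre.
- eyepiece: Bystander: loose black microscope eyepiece standing on the bench, 38 mm across, 56 mm tall; origin under its centre.
- beaker: Bystander: small glass beaker, 60 mm across, 62 mm tall; origin under its centre.
- green_tape: Bystander: green roll of tape lying flat, 68 mm across, 19 mm high; origin under its centre.
Things that resemble listed ones, but are neither listed nor needed, are in the scene too. Several things have the shape of the bin; the one meant has the colours described above.

How it is judged:
On the way, in this order (a step that is already met when the one before it is completed fails the run):
1. the empty yellow bin hangs locked on the cleat in the free bay, let go (x of bin_grip in the frame of seat between -0.008 and 0.008 m and y of bin_grip in the frame of seat between -0.02 and 0.02 m and z of bin_grip in the frame of seat between -0.007 and 0.007 m and angle between the z axis of bin_grip and the z axis of seat, either way round below 0.1 rad and angle between the x axis of bin_grip and the x axis of seat, either way round below 0.12 rad and contact force between the fingers and bin below 0.1 N), for 0.3 s.
2. the dropper bottle stands in the hung bin (x of bin_grip in the frame of seat between -0.008 and 0.008 m and y of bin_grip in the frame of seat between -0.02 and 0.02 m and z of bin_grip in the frame of seat between -0.007 and 0.007 m and angle between the z axis of bin_grip and the z axis of seat, either way round below 0.1 rad and angle between the x axis of bin_grip and the x axis of seat, either way round below 0.12 rad and x of dropper_mid in the frame of bin_grip between -0.002 and 0.08 m and y of dropper_mid in the frame of bin_grip between -0.042 and 0.042 m and z of dropper_mid in the frame of bin_grip between -0.04 and 0 m and angle between the z axis of dropper_mid and the z axis of bin_grip, either way round below 0.55 rad and angle between dropper_mid's own z axis and vertical below 1 rad), for 0.2 s.
At the end, for the whole second after the job is handed in: The yellow bin hangs in the free bay, within 7 mm of fully home along the board, 8 mm of flush with its face and 20 mm of the bay's middle, flat to the board within 0.1 rad; the dropper bottle stands in its tray, bulb up, at most about 30 degrees off the bin's upright; both are released and at rest (all of step 2 and contact force between the fingers and bin below 0.1 N and linear speed of each of bin, dropper below 0.02 m/s and contact force between the fingers and dropper below 0.1 N); the robot touches nothing.
It fails at once if a bystander (small bottle, loose eyepiece, beaker, green tape) is pushed more than 30 mm or tipped over (distance of any of small_bottle, eyepiece, beaker, green_tape from where it was at the start of the episode above 0.03 m or angle between any of small_bottle, eyepiece, beaker, green_tape's own z axis and vertical above 0.6 rad).
It also fails if it takes over 54 s, if anything falls off the work surface, if the arm or the gripper's body presses on something with over 40 N, if the wrist force passes 120 N, or if a joint passes its speed limit or range.

## Robot

A 6-joint arm with a two-finger parallel gripper is mounted at the origin on a cart in front of the work surface, level with it; the furniture and walls round the work are solid. World frame = base frame: x ahead of the robot, y to its left, z up, the work surface at z = 0. Lengths are in m, angles in rad, forces in N, time in s.
With the tool pointing down it reaches from about 0.375 to 0.9 m from the base axis. Payload 3.1 kg.
Tool frame: the origin (TCP) lies midway between the tips of the shut fingers; the grasp point (between the pads) lies 19 mm behind it (pinch_z is the distance from the TCP to the grasp point, in m); z points along the fingers, y is the line along which they close (so a half turn about z gives the same grasp; the last joint's range is limited). The gripper opens to 85 mm and grips with 20 to 120 N. Pads are 22 mm wide; open, the fingers measure 114 mm over their backs; the gripper's body (76 mm by 85 mm) begins 54 mm behind the grasp point. The pads swing forward as they close: fully open they stand 13 mm farther back than shut.
Start: joints at [-1.359, 0.527, 1.433, -0, 1.181, -0.178], TCP at [0.238, -0.578, 0.207] pointing down, gripper open.
Joint ranges: [-3.08, 3.08], [-0.75, 2.2], [0.22, 2.44], [-1.43, 4.57], [0, 2.65], [-2.85, 2.85]. Speed limits (rad/s): [2.79, 2.79, 3.14, 3.14, 3.14, 3.14].

## Interface

Orientations are given as a unit quaternion [x, y, z, w].
In Python, from station import sense, snapshot, camera_params, sign_off, pinch_z gives the robot as it stands. The module is installed in compiled form; this text tells all that it offers.
- The arm moves only by the shell command python3 -m handwheel 'ROWS' [FORCE]. ROWS is JSON, a list that holds one entry, the list of rows, each a list of 7 numbers: the turn, a rotation vector about the tool's x, y, z in degrees, then the shift along the tool's x, y, z in m, then the opening, from 0 (shut) to 1 (fully open). A call has 1 to 20 rows; each row shifts and turns the commanded pose from where the row before left it, along the tool's axes as they then stand; what a row does not reach is not made up. A row lasts 1/8 s, in which the tool goes at most 62.5 mm and 10.7 degrees, less where a joint would pass 70% of its speed; a pose out of reach is approached as far as the arm can. A call with a gripper value outside its range is refused whole. The fingers move at their own pace and stop on an object; FORCE is the grip in N (left out, the last holds). Time passes only in rows, so rows that do not move let the fingers close. It gives the time, the measured TCP pose, the force, the opening and the grip force at its end, in the units of the state.
- sense(): the state, without advancing time (a new reading comes with each control period).
- snapshot(name): name is "side" or "top"; returns the picture (384x512x3 uint8, red, green, blue); there is no depth.
- camera_params(name): a dict with "fx", "fy", "cx", "cy" (pixels), "world_to_cam" (4x4, takes a point from world to camera coordinates). Camera axes: x right, y down, z forward; pixel columns grow to the right and rows downward; lengths in m; the calibration is good to about 2 mm. A picture is of the moment at which its call begins. camera_params takes no time and is no camera call.
- sign_off(): hands the job in; it is judged then, once.
The state is a dict: "t": time; "q": joint angles; "qd": joint speeds; "tau": joint torques, N m; "tcp_pos": TCP position; "tool_rot": TCP orientation; "force": force on the tool from outside, world axes, zero at the start; "ft_torque": the same for the moment, N m; "finger_gap": opening from 0.0 (shut) to 1.0 (fully open); "gripper_force": force on a finger pad.
Only numpy, scipy, OpenCV 4.12 (cv2) and the standard library are available. Lean on these libraries where they do the work, as an engineer would, in place of code of your own. Each camera call takes 0.05 s, during which the arm holds its last target. There are 200 camera calls.

## Working session

There is one attempt and no reset: what is moved stays moved. The work goes in short steps, Python scripts to look and compute and a shell command to move; the robot and the scene stay as the last step left them, time stands still between calls to the robot, and variables do not carry over. Pictures are saved under pics/ and viewed, at most 10 in all, crops included, and the job is handed in when it is done.

```bash
mkdir -p pics; ls
python3 - <<'E'
from station import *
import cv2, json, numpy as np
for n in("side","top"):
    cv2.imwrite(f"pics/{n}0.png",snapshot(n)[:,:,::-1]); p=camera_params(n)
    print(n,p["fx"],p["fy"],p["cx"],p["cy"],np.round(p["world_to_cam"],3).tolist())
print(sense(),pinch_z)
E
```

```text
pics
side 457.74655432211443 457.74655432211443 250.4279661779079 188.92620289147106 [[0.977, 0.211, -0.013, -0.512], [0.158, -0.771, -0.616, -0.023], [-0.141, 0.6, -0.787, 1.349], [0.0, 0.0, 0.0, 1.0]]
top 404.9565329361135 404.9565329361135 257.9452642367637 189.81654430955743 [[0.001, -1.0, 0.001, 0.002], [-0.996, -0.001, -0.086, 0.533], [0.086, -0.001, -0.996, 1.463], [0.0, 0.0, 0.0, 1.0]]
{'t': 0.1, 'q': array([-1.35848846e+00,  5.28336826e-01,  1.43378035e+00,  2.74884936e-05,
        1.18140228e+00, -1.78515497e-01]), 'qd': array([ 3.60000364e-05, -1.76565379e-03, -1.88486649e-03,  1.98031625e-03,
       -2.61546646e-03,  1.59752708e-03]), 'tau': array([-2.83438858e-04, -4.43303525e+01, -1.78587431e+01, -1.89236443e-04,
        3.93057213e-03,  1.15387448e-05]), 'tcp_pos': array([ 0.237972  , -0.57717691,  0.2063519 ]), 'tool_rot': array([ 9.80968376e-01,  1.94165179e-01, -3.56851818e-06, -9.63477343e-04]), 'force': array([ 0.14704173,  0.01261142, -0.50331727]), 'ft_torque': array([ 0.04857816,  0.01434954, -0.02264312]), 'gripper_force': 0.0, 'finger_gap': 0.9959355068749414} 0.0187
```

View pics/side0.png

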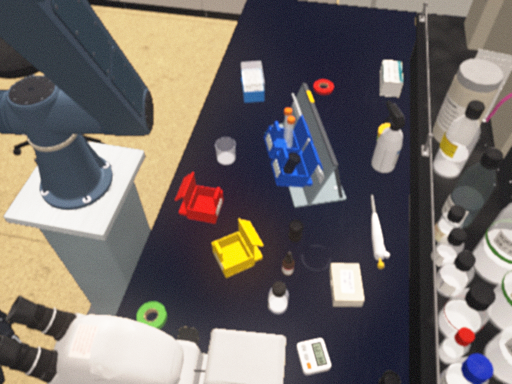

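View pics/top0.png

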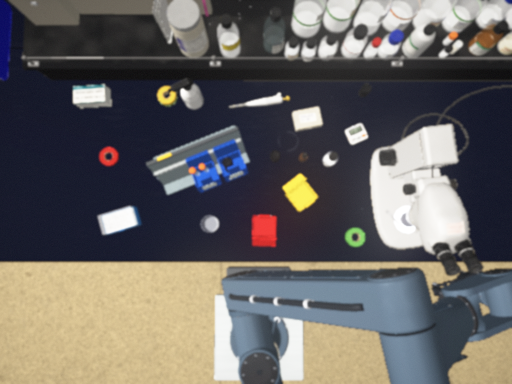

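Side: yellow bin around (237,250), board at (315,150), dropper (288,263), small bottle (278,297). Top: yellow bin (300,192), board (200,160), dropper around (303,157). I need enlarged crops for accuracy.

Run:
```python
import cv2
t=cv2.imread("pics/top0.png");s=cv2.imread("pics/side0.png")
cv2.imwrite("pics/tc.png",cv2.resize(t[115:225,140:345],None,fx=3.9,fy=3.9,interpolation=cv2.INTER_CUBIC))
cv2.imwrite("pics/sc.png",cv2.resize(s[80:320,200:350],None,fx=5,fy=2.5,interpolation=cv2.INTER_CUBIC))
```

```text
(no output)
```

View pics/tc.png

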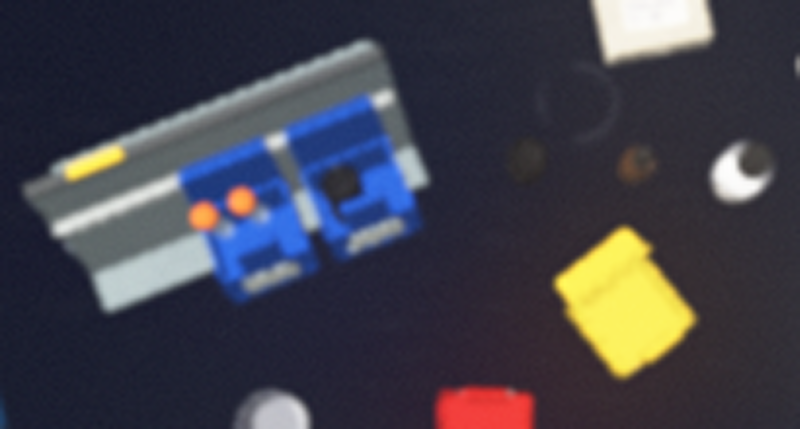

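View pics/sc.png

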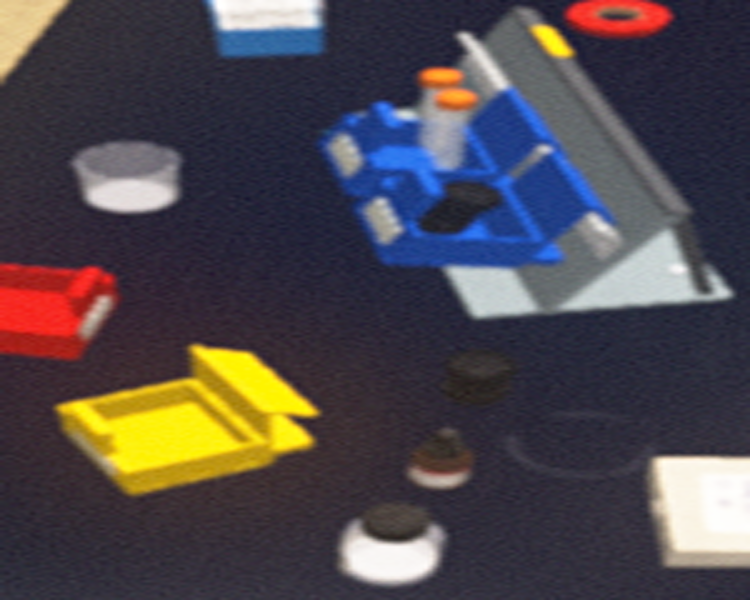

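Top crop (x3.9, offset 140,115): board's cleat lip runs (52,232)–(393,97), tag (95,163), base front left corner (105,312); yellow bin's tray front corners (622,378),(696,320), strip edge (555,285)–(625,227); dropper (638,163). Side crop (x5/2.5, offset 200,80): matching corners. Free bay is the left one (+y). Now fitting the poses.

```bash
cat > h.py <<'E'
import numpy as np
from station import camera_params
from scipy.spatial.transform import Rotation as R
from scipy.optimize import least_squares
C={n:camera_params(n) for n in("side","top")}
def proj(n,P):
    c=C[n];M=np.array(c["world_to_cam"]);q=np.atleast_2d(P)@M[:3,:3].T+M[:3,3]
    return np.c_[c["fx"]*q[:,0]/q[:,2]+c["cx"],c["fy"]*q[:,1]/q[:,2]+c["cy"]]
def T(u,v): return "top",u/3.9+140,v/3.9+115
def S(u,v): return "side",u/5+200,v/2.5+80
def fit(obs,x0):   # obs: (pt mm, (cam,u,v)); pose x,y,yaw
    def f(p):
        Rz=R.from_euler("z",p[2]).as_matrix();o=np.r_[p[:2],0]
        return np.concatenate([(proj(c[0],Rz@(np.array(a)/1e3)+o)-c[1:])[0] for a,c in obs])
    s=least_squares(f,x0,loss="soft_l1");return s.x,f(s.x).reshape(-1,2).round(1)
E
python3 - <<'E'
from h import *
t=np.tan(np.radians(20))
for H in (155,165):
  obs=[((-35,-165,4),S(475,318)),((115,-165,0),S(735,295)),((-35,165,4),T(105,312)),((H*t,-165,H),S(675,212)),((H*t,165,H),S(520,8)),
   ((H*t,165,H),T(52,172)),((H*t,100,H),S(548,42)),((H*t,100,H),T(95,167)),((0,-165,4),S(550,310))]
  p,r=fit(obs,[.6,.1,.35]);print(H,p,np.degrees(p[2]),r.tolist())
obs=[((-38,42,45),T(622,378)),((-38,-42,45),T(696,320)),((67,40,72),T(555,285)),((67,-40,72),T(625,227)),
 ((-38,42,45),S(57,410)),((-38,-42,0),S(130,493)),((40,40,102),S(192,347)),((67,-40,72),S(318,412))]
# wrong-handed labels are revealed by residuals
p,r=fit(obs,[.5,-.1,.64]);print("bin",p,np.degrees(p[2]),r.tolist())
obs=[((0,0,30),T(637,165)),((0,0,93),T(646,157)),((0,0,4),S(440,478)),((0,0,93),S(448,433))]
p,r=fit(obs,[.6,-.1,0]);print("drop",p,r.tolist())
for n,q,z,c in(("small",T(755,160),102,1),("eyep",T(527,158),56,1),("beak",T(278,412),62,1)):
  print(n,fit([((0,0,z),q)],[.6,-.1,0])[0])
E
```

```text
155 [0.61651694 0.20444289 0.38790311] 22.225211331076437 [[1.2, -1.2], [0.8, 1.0], [-1.0, -1.9], [-0.0, 1.2], [-0.6, 0.7], [-7.4, 5.4], [-0.7, 1.3], [-0.3, -0.6], [-1.6, 0.2]]
165 [0.61427905 0.19944884 0.39018647] 22.356038184282852 [[0.3, 0.1], [-0.1, 2.2], [0.3, -1.2], [0.9, -0.3], [-0.3, -1.2], [-7.1, 4.7], [-0.3, -0.5], [0.0, -1.3], [-2.5, 1.4]]
bin [ 0.51041703 -0.15722737  0.6866448 ] 39.34184898092921 [[0.4, -0.9], [-0.6, -0.8], [-0.1, -0.6], [-0.7, 0.1], [-0.5, -1.2], [0.0, 0.5], [-0.3, 0.1], [-0.8, 0.7]]
drop [ 0.65513603 -0.16573772  0.        ] [[0.3, -0.8], [0.1, -1.8], [-0.7, -0.3], [-0.4, -0.2]]
small [ 0.64466362 -0.26216215  0.        ]
eyep [ 0.65419835 -0.05969149  0.        ]
beak [0.41935437 0.16773526 0.        ]
```

```bash
cat >> h.py <<'E'
L=np.radians(20);zs=np.array([np.sin(L),0,np.cos(L)]);xs=np.array([np.cos(L),0,-np.sin(L)])
def seat(H,y=100): return np.array([H*np.tan(L),y,H])-57*zs-105*xs   # board frame, mm
def inbin(b,H,y):  # bin-local mm -> board frame for hung bin
    return seat(H,y)+(b[0]+36)*xs+np.array([0,b[1],0])+(b[2]-66)*zs
E
python3 - <<'E'
from h import *
t=np.tan(L)
for H in (155,160,165,170):
  obs=[((-35,-165,4),S(475,318)),((115,-165,0),S(735,295)),((-35,165,4),T(105,312)),((H*t,-165,H),S(675,212)),((H*t,165,H),S(520,8)),
   ((H*t,165,H),T(24,190)),((H*t,100,H),S(548,42)),((H*t,100,H),T(95,167))]
  obs+=[(inbin((-38,-42,0),H,-100),S(388,263)),(inbin((-38,-42,0),H,-100),T(422,228)),(inbin((-38,42,0),H,-100),T(340,262)),(inbin((-38,42,0),H,0),T(240,302)),
   (inbin((38,42,102),H,0),T(180,178)),(inbin((38,-42,102),H,-100),T(372,97))]
  p,r=fit(obs,[.6,.1,.35]);print(H,p,np.degrees(p[2]),abs(r).sum(),r.tolist())
E
python3 - <<'E'
from h import *
import cv2
H=165;p=[0.6143,0.1994,0.385]
Rz=R.from_euler("z",p[2]).as_matrix();W=lambda a:Rz@(np.array(a)/1e3)+[p[0],p[1],0]
def lines():
    t=np.tan(L)*H
    yield [W((t,-165,H)),W((t,165,H)),W((0,165,0)),W((0,-165,0)),W((t,-165,H))]
    yield [W((-35,165,0)),W((-35,-165,0)),W((115,-165,0)),W((115,165,0)),W((-35,165,0))]
    for y in(0,-100):
        g=lambda *b:W(inbin(b,H,y))
        for z in(0,45): yield [g(-38,42,z),g(-38,-42,z),g(38,-42,z),g(38,42,z),g(-38,42,z)]
        yield [g(38,42,0),g(38,42,102),g(38,-42,102),g(38,-42,0)]
    q=[.5104,-.1572,.6866];Rb=R.from_euler("z",q[2]).as_matrix();g=lambda *b:Rb@(np.array(b)/1e3)+[q[0],q[1],0]
    for z in(0,45): yield [g(-38,42,z),g(-38,-42,z),g(38,-42,z),g(38,42,z),g(-38,42,z)]
    yield [g(38,42,0),g(38,42,102),g(38,-42,102),g(38,-42,0)]
    yield [g(43,40,96),g(67,40,72),g(67,-40,72),g(43,-40,96)]
    yield [g(-41,20,85),g(-41,-20,85),g(-31,-20,85),g(-31,20,85),g(-41,20,85)]
    for z,r in((0,14.5),(60,14.5),(93,8)):
        a=np.linspace(0,6.3,20);yield np.c_[.6551+r/1e3*np.cos(a),-.1657+r/1e3*np.sin(a),0*a+z/1e3]
out=[]
for n,x0,y0,w,h,f in(("top",145,120,205,110,3.9),("side",205,82,145,240,2.5)):
    k=3.9 if n=="top" else 4
    im=cv2.resize(cv2.imread(f"pics/{n}0.png")[y0:y0+h,x0:x0+w],None,fx=k,fy=k if n=="top" else 2.5,interpolation=cv2.INTER_CUBIC)
    for l in lines():
        P=proj(n,np.array(l));P=(P-[x0,y0]+.5)*[k,k if n=="top" else 2.5]
        cv2.polylines(im,[np.int32(P*16)],False,(0,255,0),1,cv2.LINE_AA,4)
    cv2.imwrite(f"pics/ov_{n}.png",im)
E
```

```text
155 [0.61579808 0.20300163 0.38863767] 22.26729849317953 25.499999999999996 [[0.9, -0.8], [0.5, 1.3], [-0.6, -1.7], [-0.3, 1.5], [-1.0, 1.0], [0.2, 1.0], [-1.1, 1.6], [0.1, -0.3], [-0.6, 1.5], [-0.6, -1.0], [-1.5, -0.8], [-2.1, -0.4], [-1.2, 0.7], [-0.0, 1.2]]
160 [0.61420926 0.20105845 0.39021625] 22.35774445845834 18.400000000000002 [[0.3, -0.3], [-0.0, 1.7], [-0.1, -1.2], [0.0, 0.6], [-1.0, -0.1], [0.2, 0.8], [-1.0, 0.5], [0.1, -0.6], [-0.4, 0.7], [-0.2, -1.3], [-1.2, -1.0], [-1.9, -0.6], [-1.1, 0.5], [0.2, 0.8]]
165 [0.61280617 0.19871726 0.39092669] 22.39844920877973 19.8 [[-0.3, 0.3], [-0.6, 2.2], [0.6, -0.8], [0.4, -0.2], [-0.9, -1.1], [0.3, 0.6], [-0.9, -0.4], [0.2, -0.9], [-0.4, 0.1], [0.2, -1.6], [-0.9, -1.3], [-1.7, -0.8], [-0.9, 0.2], [0.6, 0.4]]
170 [0.61121241 0.19653725 0.39155751] 22.43459253086229 25.400000000000002 [[-0.9, 0.8], [-1.2, 2.7], [1.1, -0.3], [0.7, -1.1], [-0.8, -2.1], [0.3, 0.4], [-0.8, -1.4], [0.3, -1.1], [-0.3, -0.6], [0.6, -1.8], [-0.5, -1.5], [-1.4, -0.9], [-0.7, -0.1], [1.0, 0.0]]
```

View pics/ov_top.png

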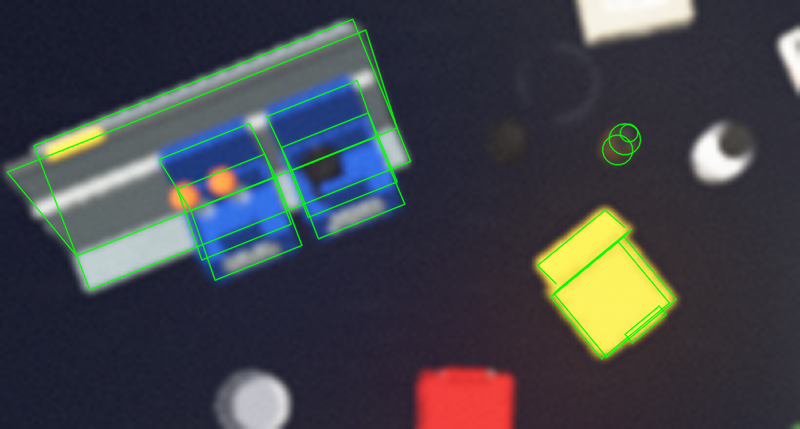

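View pics/ov_side.png

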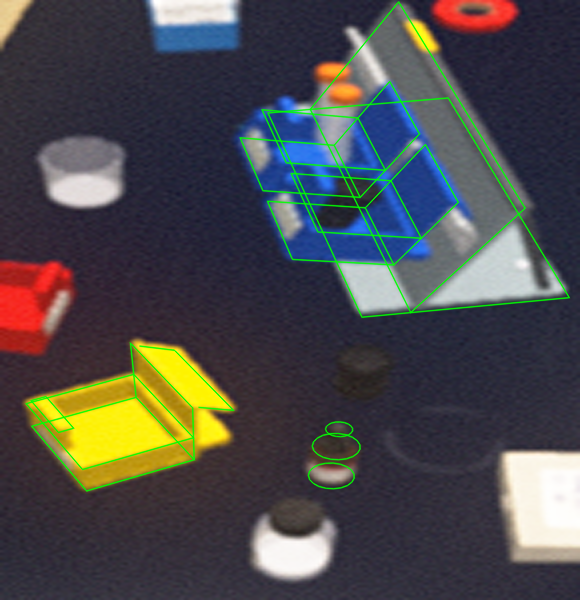

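Overlays fit well (about 1 px). Now a helper for moves; first path skirts the microscope (top image u≥370) on the robot side.

```bash
cat >> h.py <<'E'
from station import sense,pinch_z
P=[0.6128,0.1987,0.3909];B=[.5104,-.1572,.6866]
RB=R.from_euler("z",P[2]).as_matrix()
SEAT=RB@(seat(165)/1e3)+[P[0],P[1],0]; RS=RB@R.from_euler("y",20,degrees=True).as_matrix()   # bin axes at seat
BG=R.from_euler("z",B[2]).as_matrix()@[-.036,0,.066]+[B[0],B[1],0]; RBG=R.from_euler("z",B[2]).as_matrix()
def tool(Rbin): # tool z=-bin z, tool y=bin x, tool x=y cross z
    y=Rbin[:,0];z=-Rbin[:,2];return np.c_[np.cross(y,z),y,z]
def now():
    s=sense();A=R.from_quat(s["tool_rot"]).as_matrix();return np.array(s["tcp_pos"]),A
def pinch(): p,A=now();return p-pinch_z*A[:,2]
def turn(Rt):  # total rotvec in tool axes deg
    return R.from_matrix(now()[1].T@Rt).as_rotvec(degrees=True).round(2)
def shifts(pts,Rt=None): # successive shifts (tool axes, mm) for grasp point through pts
    p,A=now();A=A if Rt is None else Rt;g=p-pinch_z*now()[1][:,2] if Rt is None else p-pinch_z*A[:,2]
    o=[]
    for q in pts: o.append((A.T@(np.array(q)-g)*1e3).round(1).tolist());g=np.array(q)
    return o
E
python3 - <<'E'
from h import *
print("seat",SEAT,"bin",BG,"tool now",pinch())
z=pinch()[2]
print(shifts([(.2,-.42,z),(.33,-.25,z)]));print(turn(tool(RBG)))
E
```

```text
seat [0.52097342 0.26901638 0.14734964] bin [ 0.48255739 -0.18002081  0.066     ] tool now [ 0.23797913 -0.57721223  0.22505187]
[[24.8, -159.8, 0.3], [185.0, -107.7, 0.3]]
[-6.0000e-02 -1.2000e-01 -1.0695e+02]
```

```bash
python3 -m handwheel '[[[0,0,0,0.006,-0.04,0,1],[0,0,0,0.006,-0.04,0,1],[0,0,0,0.006,-0.04,0,1],[0,0,0,0.006,-0.04,0,1],[0,0,0,0.037,-0.0215,0,1],[0,0,0,0.037,-0.0215,0,1],[0,0,0,0.037,-0.0215,0,1],[0,0,0,0.037,-0.0215,0,1],[0,0,0,0.037,-0.0215,0,1]]]' 60
python3 -m handwheel '[[[0,0,-9.72,0,0,0,1],[0,0,-9.72,0,0,0,1],[0,0,-9.72,0,0,0,1],[0,0,-9.72,0,0,0,1],[0,0,-9.72,0,0,0,1],[0,0,-9.72,0,0,0,1],[0,0,-9.72,0,0,0,1],[0,0,-9.72,0,0,0,1],[0,0,-9.72,0,0,0,1],[0,0,-9.72,0,0,0,1],[0,0,-9.72,0,0,0,1],[0,0,0,0,0,0,1]]]'
python3 - <<'E'
from h import *
print(turn(tool(RBG)), pinch());b=BG+[0,0,.002]
print(shifts([b+[0,0,.11],b]))
E
```

```text
t: 1.23
tcp_pos: [0.33, -0.2496, 0.2071]
tool_rot: [0.981, 0.194, -0.0, -0.0]
force: [-0.0, -0.5, -1.1]
finger_gap: 1.001
gripper_force: 0.0
t: 2.72
tcp_pos: [0.3293, -0.2507, 0.207]
tool_rot: [0.429, 0.903, 0.0, -0.0]
force: [0.9, 0.3, 0.1]
finger_gap: 1.0
gripper_force: 0.0
[ 0.   -0.03 -0.14] [ 0.3292945  -0.25069059  0.22573858]
[[-42.1, 163.4, 47.7], [-0.1, -0.0, 110.0]]
```

```bash
python3 -m handwheel '[[[0,0,0,-0.0105,0.041,0.012,1],[0,0,0,-0.0105,0.041,0.012,1],[0,0,0,-0.0105,0.041,0.012,1],[0,0,0,-0.0105,0.0405,0.0115,1],[0,0,0,0,0,0,1],[0,0,0,0,0,0.04,1],[0,0,0,0,0,0.04,1],[0,0,0,0,0,0.02,1],[0,0,0,0,0,0.01,1],[0,0,0,0,0,0,1],[0,0,0,0,0,0,0.4],[0,0,0,0,0,0,0.2],[0,0,0,0,0,0,0],[0,0,0,0,0,0,0],[0,0,0,0,0,0,0],[0,0,0,0,0,0,0],[0,0,0,0,0,0,0]]]' 70
python3 - <<'E'
from h import *
import cv2
from station import snapshot
a=snapshot("side")[130:300,190:320];b=snapshot("top")[130:260,240:345]
cv2.imwrite("pics/g1.png",np.hstack([cv2.resize(a,(400,523)),cv2.resize(b,(400,523))])[:,:,::-1])
print(pinch()-BG)
E
```

```text
t: 4.85
tcp_pos: [0.4829, -0.1801, 0.0502]
tool_rot: [0.428, 0.904, -0.0, 0.001]
force: [-0.4, 0.4, 5.2]
finger_gap: 0.092
gripper_force: 70.2
[ 3.56157891e-04 -1.58638938e-05  2.93788700e-03]
```

View pics/g1.png

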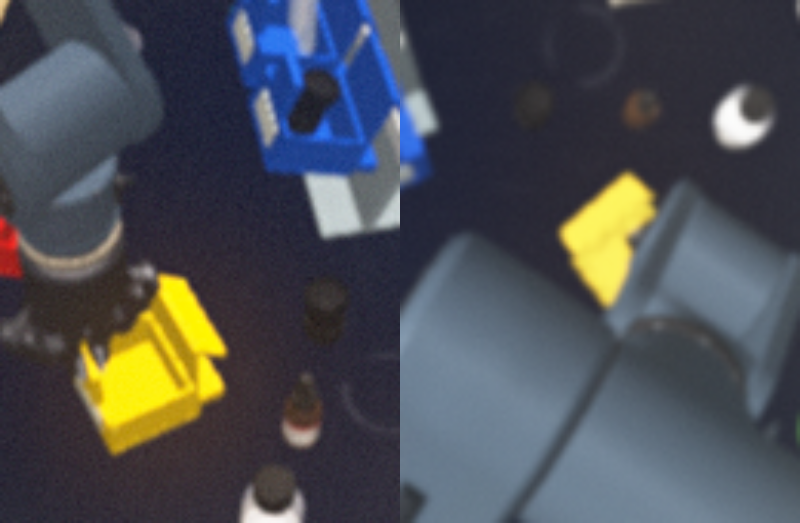

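Grip holds the tab (gap 0.09, force 70 N); bin undisturbed. Lift and carry.

```bash
python3 -m handwheel '[[[0,0,0,0,0,-0.01,0],[0,0,0,0,0,-0.03,0],[0,0,0,0,0,-0.05,0],[0,0,0,0,0,-0.05,0],[0,0,0,0,0,-0.04,0],[0,0,0,0,0,-0.022,0],[0,0,0,0,0,0,0]]]' 80
python3 - <<'E'
from h import *
w=SEAT+RS@[-.12,.003,.043]; w2=w.copy();w2[2]=.271
print(pinch(),w2,shifts([w2]),turn(tool(RS)))
E
```

```text
t: 5.82
tcp_pos: [0.4831, -0.1801, 0.2532]
tool_rot: [0.428, 0.904, -0.0, 0.002]
force: [-0.8, -0.4, -2.9]
finger_gap: 0.088
gripper_force: 79.2
[ 0.48303843 -0.18006546  0.27194793] [0.42917083 0.23442863 0.271     ] [[354.8, 221.0, -0.1]] [19.94  3.14 16.73]
```

```bash
python3 -m handwheel '[[[0,0,0,0.02,0.0125,0,0],[0,0,0,0.039,0.0245,0,0],[0,0,0,0.039,0.0245,0,0],[0,0,0,0.039,0.0245,0,0],[0,0,0,0.039,0.0245,0,0],[0,0,0,0.039,0.0245,0,0],[0,0,0,0.039,0.0245,0,0],[0,0,0,0.039,0.0245,0,0],[0,0,0,0.039,0.0245,0,0],[0,0,0,0.023,0.0125,0,0],[4.985,0.785,4.18,0,0,0,0],[4.985,0.785,4.18,0,0,0,0],[4.985,0.785,4.18,0,0,0,0],[4.985,0.785,4.18,0,0,0,0],[0,0,0,0,0,0,0],[0,0,0,0,0,0,0]]]'
python3 - <<'E'
from h import *
g=lambda *v:SEAT+RS@(np.array(v)/1e3)
print(pinch(),turn(tool(RS)),"seat-frame mm",RS.T@(pinch()-SEAT)*1e3)
print(shifts([g(-120,3,43),g(-2,3,43),g(-2,3,3)]))
E
```

```text
t: 7.82
tcp_pos: [0.4271, 0.235, 0.2508]
tool_rot: [0.547, 0.819, -0.145, -0.099]
force: [-0.3, 0.4, -2.8]
finger_gap: 0.088
gripper_force: 79.3
[0.43307836 0.23738572 0.26832958] [-0.23 -0.18  0.15] seat-frame mm [-129.06665954    4.24518469   81.76774929]
[[-1.4, 9.2, 38.7], [-0.3, 118.0, -0.5], [-0.1, 0.2, 40.0]]
```

```bash
python3 -m handwheel '[[[0,0,0,-0.0014,0.0092,0.02,0],[0,0,0,0,0,0.0187,0],[0,0,0,0,0.03,0,0],[0,0,0,0,0.04,0,0],[0,0,0,0,0.025,0,0],[0,0,0,0,0.01,0,0],[0,0,0,0,0,0,0],[0,0,0,0,0,0,0]]]'
python3 - <<'E'
from h import *
import cv2
from station import snapshot
s=sense();print("f seat",RS.T@s["force"],"pos",RS.T@(pinch()-SEAT)*1e3)
a=snapshot("side")[70:220,220:350];b=snapshot("top")[110:215,140:260]
cv2.imwrite("pics/h1.png",np.hstack([cv2.resize(a,(400,460)),cv2.resize(b,(400,460))])[:,:,::-1])
E
```

```text
t: 8.82
tcp_pos: [0.5148, 0.2693, 0.1767]
tool_rot: [0.547, 0.818, -0.145, -0.099]
force: [-0.0, -0.3, -1.6]
finger_gap: 0.091
gripper_force: 79.3
f seat [ 0.40068311 -0.2444523  -1.5531667 ] pos [-15.2715325    2.55454305  44.32946487]
```

View pics/h1.png

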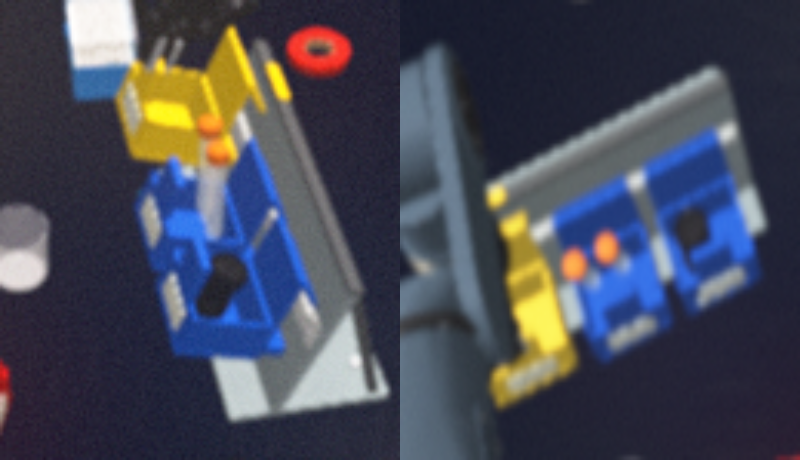

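Bin hovers over the bay, clear of the blue neighbours, 15 mm off the face. Advance gently until contact.

```bash
cat > st.py <<'E'
from h import *
s=sense();print("f seat",(RS.T@s["force"]).round(1),"pos",(RS.T@(pinch()-SEAT)*1e3).round(1),"rot",turn(tool(RS)))
E
python3 -m handwheel '[[[0,0,0,0,0.005,0,0],[0,0,0,0,0.004,0,0],[0,0,0,0,0.002,0,0],[0,0,0,0,0,0,0]]]' >/dev/null; python3 st.py
python3 -m handwheel '[[[0,0,0,0,0.002,0,0],[0,0,0,0,0,0,0]]]'>/dev/null; python3 st.py
```

```text
f seat [ 0.3  0.9 -3.5] pos [-2.8  2.3 44. ] rot [-0.13 -0.17  0.05]
f seat [ 1.2  0.3 -1.8] pos [-0.9  2.4 44.1] rot [-0.11 -0.16  0.05]
```

```bash
python3 -m handwheel '[[[0,0,0,0,0.002,0,0],[0,0,0,0,0,0,0]]]'>/dev/null; python3 st.py
python3 -m handwheel '[[[0,0,0,0,0.0015,0,0],[0,0,0,0,0,0,0]]]'>/dev/null; python3 st.py
```

```text
f seat [-2.8 -0.4 -2. ] pos [-0.2  2.4 43.9] rot [-0.31 -0.16  0.05]
f seat [-6.2  0.1 -1.1] pos [-0.1  2.4 43.8] rot [-0.5  -0.15  0.05]
```

Contact at x ≈ −0.3 mm: the fit is right. Back off a touch and lower.

```bash
python3 -m handwheel '[[[0,0,0,0,-0.0035,0,0],[0,0,0,0,0,0.01,0],[0,0,0,0,0,0.008,0],[0,0,0,0,0,0,0]]]'>/dev/null; python3 st.py
python3 -m handwheel '[[[0,0,0,0,0,0.006,0],[0,0,0,0,0,0.004,0],[0,0,0,0,0,0,0]]]'>/dev/null; python3 st.py
```

```text
f seat [ 0.6 -0.3 -2.8] pos [-1.   2.5 24.7] rot [-0.2  -0.18  0.05]
f seat [ 1.2 -1.9 -2.4] pos [-1.1  2.5 15.7] rot [-0.15 -0.17  0.05]
```

```bash
python3 -m handwheel '[[[0,0,0,0,0,0.004,0],[0,0,0,0,0,0,0]]]'>/dev/null; python3 st.py
python3 -m handwheel '[[[0,0,0,0,0,0.003,0],[0,0,0,0,0,0,0]]]'>/dev/null; python3 st.py
```

```text
f seat [ 1.2  0.5 -2.3] pos [-1.2  2.5 11.9] rot [-0.15 -0.17  0.05]
f seat [ 0.6  0.1 -2.5] pos [-1.2  2.5  8.9] rot [-0.14 -0.17  0.05]
```

```bash
python3 -m handwheel '[[[0,0,0,0,0,0.003,0],[0,0,0,0,0,0,0]]]'>/dev/null; python3 st.py
python3 -m handwheel '[[[0,0,0,0,0,0.002,0],[0,0,0,0,0,0,0]]]'>/dev/null; python3 st.py
python3 -m handwheel '[[[0,0,0,0,0,0.002,0],[0,0,0,0,0,0,0]]]'>/dev/null; python3 st.py
```

```text
f seat [ 0.2  0.1 -1.9] pos [-1.2  2.5  5.8] rot [-0.15 -0.17  0.05]
f seat [ 0.7  0.1 -3. ] pos [-1.2  2.5  4. ] rot [-0.13 -0.17  0.05]
f seat [ 1.5 -0.9 -2.3] pos [-1.2  2.5  1.9] rot [-0.14 -0.17  0.05]
```

```bash
python3 -m handwheel '[[[0,0,0,0,0,0.002,0],[0,0,0,0,0,0,0]]]'>/dev/null; python3 st.py
python3 -m handwheel '[[[0,0,0,0,0,0.002,0],[0,0,0,0,0,0,0]]]'>/dev/null; python3 st.py
```

```text
f seat [ 1.2  0.3 -0.2] pos [-0.7  2.5  0.3] rot [-0.06 -0.16  0.05]
f seat [-0.4  0.5  5.9] pos [-0.6  2.4 -0. ] rot [ 0.05 -0.15  0.05]
```

```bash
python3 -m handwheel '[[[0,0,0,0,0,0.003,0],[0,0,0,0,0,0,0]]]'>/dev/null; python3 st.py
python3 -m handwheel '[[[0,0,0,0,0,0.002,0],[0,0,0,0,0,0,0]]]'>/dev/null; python3 st.py
```

```text
f seat [-5.1  0.5 15.6] pos [-0.5  2.4 -0.2] rot [ 0.19 -0.14  0.04]
f seat [-6.5  0.2 22.1] pos [-0.5  2.4 -0.2] rot [ 0.29 -0.14  0.04]
```

Firm stop at all commanded depths: home. Relax, open, retreat along −z.

```bash
python3 -m handwheel '[[[0,0,0,0,0,-0.0065,0],[0,0,0,0,0,0,0]]]'>/dev/null; python3 st.py
python3 -m handwheel '[[[0,0,0,0,0,0,0.45],[0,0,0,0,0,0,0.45],[0,0,0,0,0,0,0.45],[0,0,0,0,0,0,0.45]]]'; python3 st.py
python3 -m handwheel '[[[0,0,0,0,0,-0.01,0.45],[0,0,0,0,0,-0.03,0.45],[0,0,0,0,0,-0.04,0.45],[0,0,0,0,0,-0.04,0.45],[0,0,0,0,0,-0.02,0.45],[0,0,0,0,-0.05,0,0.45],[0,0,0,0,-0.06,0,0.45],[0,0,0,0,-0.04,0,0.45],[0,0,0,0,0,0,0.45]]]'
python3 - <<'E'
from h import *
import cv2
from station import snapshot
a=snapshot("side");b=snapshot("top");cv2.imwrite("pics/side2.png",a[:,:,::-1]);cv2.imwrite("pics/top2.png",b[:,:,::-1])
a=a[70:220,220:350];b=b[110:215,140:260]
cv2.imwrite("pics/h2.png",np.hstack([cv2.resize(a,(400,460)),cv2.resize(b,(400,460))])[:,:,::-1])
E
```

```text
f seat [-0.1  0.8  6.8] pos [-0.8  2.4 -0.1] rot [-0.06 -0.16  0.05]
t: 14.05
tcp_pos: [0.5128, 0.2684, 0.1296]
tool_rot: [0.548, 0.818, -0.145, -0.099]
force: [0.8, 0.1, 0.3]
finger_gap: 0.451
gripper_force: 0.0
f seat [ 0.6 -0.2  0.6] pos [-1.2  2.5 -0.6] rot [-0.15 -0.17  0.05]
t: 15.18
tcp_pos: [0.4259, 0.2324, 0.3154]
tool_rot: [0.548, 0.819, -0.143, -0.098]
force: [0.7, 0.6, 0.6]
finger_gap: 0.45
gripper_force: 0.0
```

View pics/h2.png

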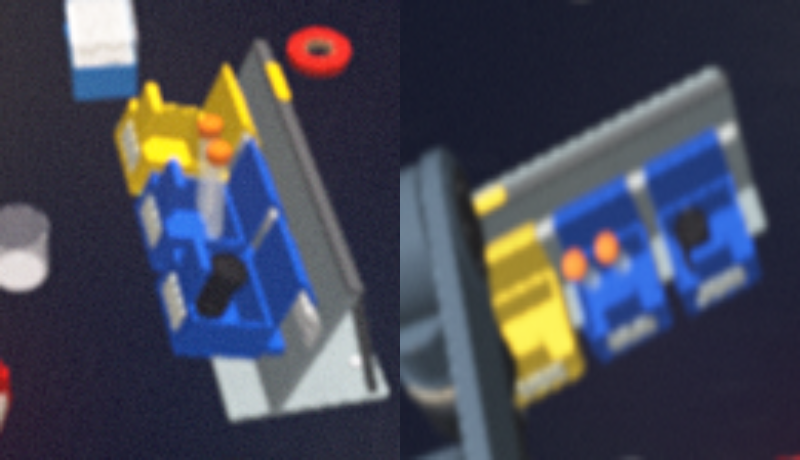

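Yellow bin hangs flush in line with the blue bins (top and side views agree). Next: the dropper.

```bash
cat >> h.py <<'E'
def tool2(yaw,Rtilt=np.eye(3)): pass
TP=lambda s:np.c_[-s*RS[:,0]*-1*-1 if 0 else np.cross(s*RS[:,1],-RS[:,2]),s*RS[:,1],-RS[:,2]]  # placing tool, y=±bin y
TG=lambda s:np.c_[np.cross(s*RB[:,1],[0,0,-1]),s*RB[:,1],[0,0,-1.]]   # picking tool, vertical
E
python3 - <<'E'
from h import *
print(sense()["q"].round(2))
A=now()[1]
U=tool(RB);print("untilt",turn(U))
for s in(1,-1):print(s,R.from_matrix(U.T@TG(s)).as_rotvec(degrees=True).round(1))
E
```

```text
[ 0.29  0.4   1.4  -0.03  1.69 -0.1 ]
untilt [-19.95  -0.16   0.02]
1 [ -0.  -0. -90.]
-1 [ 0.  0. 90.]
```

```bash
python3 -m handwheel '[[[-10,0,0,0,0,0,0.6],[-10,0,0,0,0,0,0.6],[0,0,10,0,0,0,0.6],[0,0,10,0,0,0,0.6],[0,0,10,0,0,0,0.6],[0,0,10,0,0,0,0.6],[0,0,10,0,0,0,0.6],[0,0,10,0,0,0,0.6],[0,0,10,0,0,0,0.6],[0,0,10,0,0,0,0.6],[0,0,10,0,0,0,0.6],[0,0,0,0,0,0,0.6]]]'
python3 - <<'E'
from h import *
import cv2
print(turn(TG(-1)),pinch(),sense()["q"].round(2))
d=np.array([.6551,-.1657,.05])
print(shifts([d+[0,0,.2],d]))
# dropper re-check from second pictures: ring of amber pixels
for n,(u,v) in(("side",(288,263)),("top",(303,157))):
    im=cv2.imread(f"pics/{n}2.png")[v-14:v+15,u-12:u+13].astype(int)
    m=(im[:,:,2]-im[:,:,0]>18)
    y,x=np.nonzero(m);print(n,len(x),x.mean()+u-12,y.mean()+v-14,x.min()+u-12,x.max()+u-12,y.min()+v-14,y.max()+v-14)
    for z in(0,.03,.06,.093):print(z,proj(n,np.array([.6551,-.1657,z])).round(1))
E
```

```text
t: 16.77
tcp_pos: [0.4287, 0.233, 0.3124]
tool_rot: [0.981, 0.195, -0.001, -0.001]
force: [0.4, -0.3, 0.0]
finger_gap: 0.6
gripper_force: 0.0
[-0.18  0.14  0.1 ] [0.42877379 0.23293102 0.33110587] [0.27 0.22 1.62 0.   1.3  1.44]
[[56.8, 455.1, 79.6], [0.5, 0.6, 200.0]]
side 125 287.584 267.536 282 293 260 274
0 [[287.2 271.6]]
0.03 [[287.8 265.9]]
0.06 [[288.5 259.9]]
0.093 [[289.2 253. ]]
top 29 301.0344827586207 157.3448275862069 299 304 154 160
0 [[302.7 157.8]]
0.03 [[303.7 156.5]]
0.06 [[304.6 155.1]]
0.093 [[305.7 153.5]]
```

```bash
python3 -m handwheel '[[[0,0,0,0.003,0.03,0,0.6],[0,0,0,0.006,0.048,0,0.6],[0,0,0,0.006,0.048,0,0.6],[0,0,0,0.006,0.048,0,0.6],[0,0,0,0.006,0.048,0,0.6],[0,0,0,0.006,0.048,0,0.6],[0,0,0,0.006,0.048,0,0.6],[0,0,0,0.006,0.048,0,0.6],[0,0,0,0.006,0.048,0,0.6],[0,0,0,0.004,0.041,0.04,0.6],[0,0,0,0,0,0.05,0.6],[0,0,0,0,0,0.05,0.6],[0,0,0,0,0,0,0.6],[0,0,0,0,0,0,0.6]]]'
python3 - <<'E'
from h import *
print(turn(TG(-1)),pinch())
d=np.array([.6535,-.166,.05]);print(shifts([d+[0,0,.06],d]))
E
```

```text
t: 18.52
tcp_pos: [0.6528, -0.1674, 0.1729]
tool_rot: [0.981, 0.195, -0.0, -0.0]
force: [0.4, 0.2, 0.9]
finger_gap: 0.603
gripper_force: 0.0
[-0.05  0.    0.07] [ 0.65284145 -0.16740826  0.19156737]
[[1.1, -1.0, 81.6], [0.0, 0.1, 60.0]]
```

```bash
python3 -m handwheel '[[[0,0,0,0.001,-0.001,0.04,0.6],[0,0,0,0,0,0.04,0.6],[0,0,0,0,0,0.03,0.6],[0,0,0,0,0,0.02,0.6],[0,0,0,0,0,0.0115,0.6],[0,0,0,0,0,0,0.6],[0,0,0,0,0,0,0.3],[0,0,0,0,0,0,0.2],[0,0,0,0,0,0,0.2],[0,0,0,0,0,0,0.2],[0,0,0,0,0,0,0.2]]]' 25
python3 - <<'E'
from h import *
print(pinch(),turn(TG(-1)))
E
```

```text
t: 19.9
tcp_pos: [0.6523, -0.1655, 0.0312]
tool_rot: [0.981, 0.194, -0.0, -0.001]
force: [-1.5, 0.6, 5.6]
finger_gap: 0.223
gripper_force: 24.7
[ 0.65227293 -0.16551184  0.04987715] [-0.08  0.02 -0.01]
```

Gap 0.22 is narrower than the 29 mm body expected (~0.34), possibly the collar. Lift a little and look.

```bash
python3 -m handwheel '[[[0,0,0,0,0,-0.005,0.2],[0,0,0,0,0,-0.02,0.2],[0,0,0,0,0,-0.035,0.2],[0,0,0,0,0,-0.04,0.2],[0,0,0,0,0,0,0.2]]]'
python3 - <<'E'
from h import *
import cv2
from station import snapshot
a=snapshot("side");b=snapshot("top");cv2.imwrite("pics/side3.png",a[:,:,::-1]);cv2.imwrite("pics/top3.png",b[:,:,::-1])
print("pinch",proj("side",pinch()),proj("top",pinch()))
a=a[205:295,250:325]
cv2.imwrite("pics/d1.png",cv2.resize(a,(500,600),interpolation=cv2.INTER_CUBIC)[:,:,::-1])
E
```

```text
t: 20.52
tcp_pos: [0.6546, -0.1666, 0.1352]
tool_rot: [0.981, 0.194, 0.003, 0.001]
force: [0.5, 0.3, -0.2]
finger_gap: 0.223
gripper_force: 24.5
pinch [[289.03105796 240.04410686]] [[307.58999604 151.57263775]]
```

View pics/d1.png

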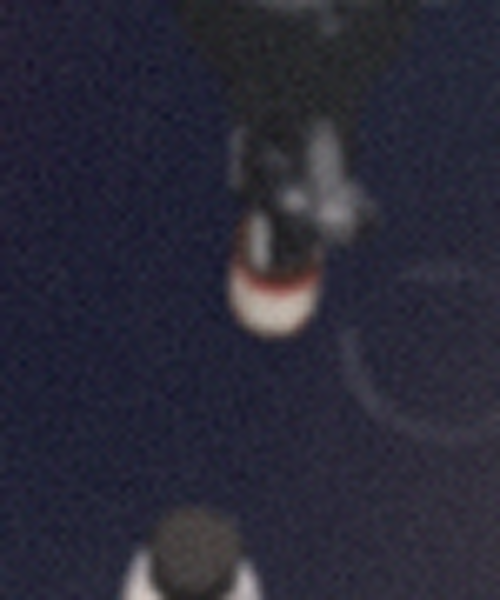

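The bottle is held upright, label centre at crop (276,310) → side pixel ≈(291,251), about 5 mm on the +x side of the pads; fine to place. Lift and carry.

Run:
```python
from h import *
g=SEAT+RS@[.046,.0025,.13]
h=pinch();print(g)
print(shifts([(h[0],h[1],.31),(g[0],g[1],.31)]),R.from_matrix(TG(-1).T@TP(-1)).as_rotvec(degrees=True))
```

```text
[0.6010947  0.30473892 0.25377675]
[[-0.2, -0.4, -160.4], [132.3, -454.0, 0.9]] [-3.19829807e-16 -2.00000000e+01 -4.83063772e-16]
```

```bash
python3 -m handwheel '[[[0,0,0,0,0,-0.03,0.2],[0,0,0,0,0,-0.05,0.2],[0,0,0,0,0,-0.05,0.2],[0,0,0,0,0,-0.03,0.2],[0,0,0,0.006,-0.02,0,0.2],[0,0,0,0.0115,-0.04,0,0.2],[0,0,0,0.0115,-0.04,0,0.2],[0,0,0,0.0115,-0.04,0,0.2],[0,0,0,0.0115,-0.04,0,0.2],[0,0,0,0.0115,-0.04,0,0.2],[0,0,0,0.0115,-0.04,0,0.2],[0,0,0,0.0115,-0.04,0,0.2],[0,0,0,0.0115,-0.04,0,0.2],[0,0,0,0.0115,-0.04,0,0.2],[0,0,0,0.0115,-0.04,0,0.2],[0,0,0,0.0085,-0.034,0,0.2],[0,0,0,0,0,0,0.2]]]' 30
python3 -m handwheel '[[[0,-5,0,0,0,0,0.2],[0,-5,0,0,0,0,0.2],[0,-5,0,0,0,0,0.2],[0,-5,0,0,0,0,0.2],[0,0,0,0,0,0,0.2],[0,0,0,0,0,0,0.2]]]'
python3 - <<'E'
from h import *
g=lambda *v:SEAT+RS@(np.array(v)/1e3)
print(turn(TP(-1)),RS.T@(pinch()-SEAT)*1e3,shifts([g(46,2.5,100),g(46,2.5,0)]),(RS.T@sense()["force"]).round(1))
import cv2
from station import snapshot
a=snapshot("side");cv2.imwrite("pics/side4.png",a[:,:,::-1])
E
```

```text
t: 22.75
tcp_pos: [0.5955, 0.3064, 0.2874]
tool_rot: [0.981, 0.196, -0.005, -0.001]
force: [-0.2, -0.0, -0.4]
finger_gap: 0.216
gripper_force: 30.1
t: 23.5
tcp_pos: [0.5982, 0.3029, 0.2899]
tool_rot: [0.966, 0.191, -0.172, 0.033]
force: [0.5, 0.4, -0.7]
finger_gap: 0.215
gripper_force: 30.1
[-0.18  0.21  0.03] [ 30.51557812   1.82553318 181.49224947] [[15.8, -0.4, 81.4], [0.4, 0.3, 100.0]] [ 0.8  0.2 -0.4]
```

Run:
```python
from h import *
import cv2
def blob(f,u,v,r=12):
    im=cv2.imread(f)[int(v)-r:int(v)+r,int(u)-r:int(u)+r].astype(int)
    for nm,m in(("white",(im.min(2)>110)),("red",(im[:,:,2]-im[:,:,0]>35))):
        k,lab,st,ce=cv2.connectedComponentsWithStats(m.astype(np.uint8))
        for i in range(1,k):
            if st[i,4]>6:print(nm,st[i,:4]+[int(u)-r,int(v)-r,0,0],st[i,4],(ce[i]+[int(u)-r,int(v)-r]).round(1))
print("s0");blob("pics/side0.png",288,265)
print("s3");blob("pics/side3.png",291,248)
p,A=now();g=pinch()
for d in(30,40,50):
    q=proj("side",g+A[:,2]*d/1e3)[0];print(d,q, proj("side",g+A[:,2]*d/1e3+A[:,0]*.01)[0]-q)
print("s4");blob("pics/side4.png",*proj("side",g+A[:,2]*.04)[0],14)
```

```text
s0
white [283 268  10   7] 41 [287.2 271.4]
red [283 264  11   7] 42 [287.  267.6]
s3
white [298 236   4   2] 8 [299.5 236.5]
white [288 240   2   4] 8 [288.5 241.5]
white [285 247  12   8] 57 [290.5 250.6]
red [286 246  11   4] 29 [291.1 247.5]
30 [298.58368689  64.35507356] [3.31433299 0.64199304]
40 [297.09351997  67.39766401] [3.29976711 0.62935772]
50 [295.62035158  70.40554724] [3.2853171  0.61696778]
s4
white [294  61  11  11] 84 [298.6  66.4]
red [297  58  10   8] 40 [301.  62.]
```

```bash
cat > st2.py <<'E'
from h import *
s=sense();print("f",(RS.T@s["force"]).round(1),"pos",(RS.T@(pinch()-SEAT)*1e3).round(1),"rot",turn(TP(-1)),"gap",s["finger_gap"].round(3))
E
python3 -m handwheel '[[[0,0,0,0.0158,0,0.02,0.2],[0,0,0,0,0,0.04,0.2],[0,0,0,0,0,0.0215,0.2],[0,0,0,0,0,0,0.2],[0,0,0,0,0,0,0.2]]]' >/dev/null; python3 st2.py
python3 -m handwheel '[[[0,0,0,0,0,0.02,0.2],[0,0,0,0,0,0.02,0.2],[0,0,0,0,0,0.02,0.2],[0,0,0,0,0,0.015,0.2],[0,0,0,0,0,0.01,0.2],[0,0,0,0,0,0.01,0.2],[0,0,0,0,0,0,0.2]]]'>/dev/null; python3 st2.py
```

```text
Traceback (most recent call last):
  File "st2.py", line 2, in <module>
    s=sense();print("f",(RS.T@s["force"]).round(1),"pos",(RS.T@(pinch()-SEAT)*1e3).round(1),"rot",turn(TP(-1)),"gap",s["finger_gap"].round(3))
                                                                                                                     ^^^^^^^^^^^^^^^^^^^^^
AttributeError: 'float' object has no attribute 'round'
Traceback (most recent call last):
  File "st2.py", line 2, in <module>
    s=sense();print("f",(RS.T@s["force"]).round(1),"pos",(RS.T@(pinch()-SEAT)*1e3).round(1),"rot",turn(TP(-1)),"gap",s["finger_gap"].round(3))
                                                                                                                     ^^^^^^^^^^^^^^^^^^^^^
AttributeError: 'float' object has no attribute 'round'
```

```bash
sed -i 's/.round(3))$/)/' st2.py; python3 st2.py
python3 -m handwheel '[[[0,0,0,0,0,0.004,0.2],[0,0,0,0,0,0,0.2]]]'>/dev/null; python3 st2.py
python3 -m handwheel '[[[0,0,0,0,0,0.003,0.2],[0,0,0,0,0,0,0.2]]]'>/dev/null; python3 st2.py
```

```text
f [-0.1  1.  -0.2] pos [46.2  2.5  5.7] rot [-0.17  0.18  0.05] gap 0.21998280022524674
f [0.1 0.2 0.6] pos [46.4  2.5  2.4] rot [-0.16  0.1   0.05] gap 0.2157187758550164
f [-0.1 -0.5 -0.8] pos [46.3  2.6 -0.9] rot [-0.17  0.13  0.05] gap 0.2162877670436063
```

```bash
for i in 1; do python3 -m handwheel '[[[0,0,0,0,0,0.004,0.2],[0,0,0,0,0,0,0.2]]]'>/dev/null; python3 st2.py; done
python3 -m handwheel '[[[0,0,0,0,0,0.003,0.2],[0,0,0,0,0,0,0.2]]]'>/dev/null; python3 st2.py
python3 -m handwheel '[[[0,0,0,0,0,0.003,0.2],[0,0,0,0,0,0,0.2]]]'>/dev/null; python3 st2.py
```

```text
f [ 0.5  0.3 -0.2] pos [46.1  2.6 -5.2] rot [-0.17  0.17  0.05] gap 0.2174694832495217
f [ 0.1 -0.7  0.2] pos [46.2  2.6 -8.1] rot [-0.17  0.16  0.05] gap 0.21454536097887142
f [ 0.   0.1 -0.6] pos [ 46.2   2.6 -11. ] rot [-0.17  0.15  0.05] gap 0.21530142049490708
```

```bash
python3 -m handwheel '[[[0,0,0,0,0,0.003,0.2],[0,0,0,0,0,0,0.2]]]'>/dev/null; python3 st2.py
python3 -m handwheel '[[[0,0,0,0,0,0.002,0.2],[0,0,0,0,0,0,0.2]]]'>/dev/null; python3 st2.py
python3 -m handwheel '[[[0,0,0,0,0,0.002,0.2],[0,0,0,0,0,0,0.2]]]'>/dev/null; python3 st2.py
```

```text
f [-0.3  0.  -1.7] pos [ 46.2   2.6 -14. ] rot [-0.17  0.15  0.05] gap 0.21155567850617604
f [0.8 1.1 2. ] pos [ 46.7   2.6 -14.9] rot [-0.16  0.03  0.05] gap 0.2175940159692623
f [-0.3  0.3  8.5] pos [ 47.3   2.6 -15. ] rot [-0.17 -0.14  0.04] gap 0.2166436209512494
```

Touchdown at exactly the expected depth. Relax, release, retreat.

```bash
python3 -m handwheel '[[[0,0,0,0,0,-0.003,0.2],[0,0,0,0,0,0,0.2],[0,0,0,0,0,0,0.26],[0,0,0,0,0,0,0.34],[0,0,0,0,0,0,0.36],[0,0,0,0,0,0,0.36]]]'; python3 st2.py
python3 -m handwheel '[[[0,0,0,0,0,-0.005,0.36],[0,0,0,0,0,-0.015,0.36],[0,0,0,0,0,-0.02,0.36],[0,0,0,0,0,-0.03,0.36],[0,0,0,0,0,-0.04,0.36],[0,0,0,0,0,-0.04,0.36],[0,0,0,-0.05,0,0,0.36],[0,0,0,-0.06,0,0,0.36],[0,0,0,-0.06,0,0,0.36],[0,0,0,0,0,0,0.36],[0,0,0,0,0,0,0.36]]]'
python3 - <<'E'
from h import *
import cv2
from station import snapshot
c=snapshot("side");cv2.imwrite("pics/side5.png",c[:,:,::-1]);im=c.astype(int)
# expected bottle in the hung bin: bottom and top of axis, seat frame
g=lambda *v:SEAT+RS@(np.array(v)/1e3)
for x in(49,55):print(x,[proj("side",g(x,2.5,z))[0].round(1).tolist() for z in(-65,-5,28)])
a=im[60:160,255:320]
for r in range(75,125,3):print(r,' '.join('%02x%02x%02x'%tuple(im[r,u]) for u in range(262,306,2)))
E
```

```text
t: 27.8
tcp_pos: [0.5496, 0.2837, 0.1]
tool_rot: [0.966, 0.191, -0.172, 0.032]
force: [0.4, 0.0, -0.0]
finger_gap: 0.359
gripper_force: 0.0
f [ 0.4 -0.1  0.1] pos [ 46.3   2.6 -14.8] rot [-0.17  0.13  0.05] gap 0.35892121697235724
t: 29.18
tcp_pos: [0.4512, 0.2423, 0.3006]
tool_rot: [0.966, 0.191, -0.17, 0.032]
force: [0.7, -0.4, 0.1]
finger_gap: 0.356
gripper_force: 0.0
49 [[275.5, 124.3], [282.9, 109.4], [287.2, 100.8]]
55 [[277.3, 124.5], [284.8, 109.6], [289.1, 101.1]]
75 c5c8cf 46434f 292c39 282835 2b2c3a 2b2c36 2d2e3a 2e2c3d 2c2b38 282b3a 252837 292836 1f1f33 2b2537 2a293a 282535 262636 2b273a 251e34 232535 292833 292938
78 d9dee7 6d666c 2d293a 292938 2e3141 323040 2b2638 2d2d3a 2f2738 292c37 2c2a3c 292837 272a34 212234 2c2536 292536 272636 22212f 232132 252736 232530 252435
81 e9ecf0 8e8b8f 2d2c38 2f2c3c 2f2f3b 2d2b38 2f2c3a 2c2637 292836 2b2735 252834 2c293a 2b2833 282635 262533 2b2739 232736 292137 242033 292733 2d2838 272534
84 ced1db 6a6c7a 342f3d 2a2836 2f2b3d 282637 2f2e3e 2c2937 282738 292834 282839 2b2a38 2a2838 272536 292536 2e2938 262336 2b2a36 282437 282737 49464b 7
[... 1354 characters left out ...]
a882a ff9f2a fd9229 c5801d a9871d b39125 bd9920 e8c023 c7a750 68696c
114 c1b79c bda857 b89319 cca21b e8c021 d9af21 cea72d a78062 9a5945 9b681e 9d7121 a66c2a b36536 ba6733 ba692d b48520 ad8a18 b59121 bda366 d3c7b5 b29a71 7e7961
117 a5a094 d0c28b eac323 fff629 fff921 fff81f f1d670 b9aca2 c2ac9d a4746e 9e584c 9b664f c4a680 f99f4e ffaa30 ffaa2c ef9d28 b1943d 888184 445a9d 5c7cd8 8c8069
120 a6a597 aca387 c7a126 fff413 fff71c fff628 dbbc82 abaac0 c2b8b3 c2b5ad b7a99f ab925a ba9d72 e06e2b f7872a fb8f2f d8762e 7c716b 405286 263c80 2c56b3 476dc9
123 aca388 b1955a ae8b18 c1991f cfa61b d1a92b 726986 3e7cf2 b0a9b6 eecb47 cca93d d4b84d d2bd86 ba855b b8683c b16a38 82655b 43557a 283e89 273e85 233d86 3065d9
```

The pixels show the label (279,119), amber body (281,111) and bulb (285,103) along the predicted upright axis. Quick stillness check, then hand in.

```bash
python3 -m handwheel '[[[0,0,0,0,0,0,0.36],[0,0,0,0,0,0,0.36],[0,0,0,0,0,0,0.36],[0,0,0,0,0,0,0.36]]]' >/dev/null
python3 - <<'E'
import cv2,numpy as np
from station import *
a=cv2.imread("pics/side5.png")[:,:,::-1].astype(int);b=snapshot("side").astype(int)
d=abs(a-b).sum(2);print(d[95:130,262:306].mean(),d[250:300,300:340].mean(),d[95:130,262:306].max())
print(sign_off())
E
```

```text
9.532467532467532 9.6555 38
the job is handed in; nothing more can be done
None
```

The yellow bin is hung fully home in the free bay, the dropper bottle stands upright in it, both are released and at rest, and the job was handed in at about 30 s; the sign-off gave no verdict.

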